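# Demould a potted module and hang it up by its eye

## Task

Take the potted module out of its mould on the inclined stand, without bumping the lamp arch that leans over it. Then thread the eye in the module's fin onto the rod of the hanging stand, slide it along right up to the collar, and leave it hanging there on its own at rest. Leave the meter, the tape roll and the screwdriver where they are.

Things in the scene. Friction and masses are not known exactly. Their poses are not given: they have to be found in the camera images.
- module: loose potted module, about 0.25 kg: black resin block 90 (x) x 50 (y) x 22 (z) mm, with an upright flat aluminium fin on top, 84 long (x), 8 thick (y), from z = 22 to 66 mm, centred. A round eye, 14 mm wide, goes through the fin along y at x = +28, z = 52 mm. Origin: centre of the block's underside, z towards the fin. It starts in the mould, its axes parallel to the mould's.
- module_eye (a point): centre of the eye in the module's fin (28, 0, 52 mm in the module's frame); the eye's axis is the module's y
- mould: fixed aluminium mould block 130 (x) x 100 (y) x 34 (z) mm, inclined 30 degrees on a grey stand, its face turned up and towards the robot. Origin: centre of its underside; z square to the face, x up the slope, y level. Central cavity 93 x 53 mm, floor at z = 12, rim at z = 34 mm: the module has 1.5 mm play all round, only its fin stands out, and it comes out only along z.
- lamp: fixed lamp arch, same origin and axes as the mould: two dark posts 12 mm square at x = 67, y = -85 and +85 mm, up to z = 185 mm, joined by a white lamp bar spanning x 52 to 72, y -95 to 95, z 163 to 197 mm. It stands at the mould's upper end, square to its face, so it leans over the module; not to be bumped.
- rod: fixed steel rod, 10 mm thick, rounded end, about 180 mm above the table on a hanging stand. Origin: on its axis at the collar's outer face; y along the rod to its free end, 85 mm away, rising 6 degrees; x level. Collar: disc 28 mm wide, y -8 to 0. The stand's post, 30 mm square, 214 mm tall, is centred at y = -108 mm on a foot 140 x 120 x 12 mm.
- rod_tip (a point): free end of the rod (0, 85, 0 mm in the rod's frame)
- meter: bystander: grey hand meter 160 x 80 x 40 mm lying on the table; origin: centre of its underside
- tape: bystander: roll of paper tape lying flat, 90 mm across, 24 mm high; origin: centre of its underside
- driver: bystander: black-handled screwdriver 180 mm long lying on the table, along its own x
Not all that is in view belongs to the job. There is more than one size of the module; the job needs the largest.

How it is judged:
On the way, in this order (a step that is already met when the one before it is completed fails the run):
1. the module is in the fingers, clear of the mould's cavity (its underside more than 10 mm beyond the rim) (contact force between the fingers and module above 1 N and z of module in the frame of mould above 0.044 m), for 0.2 s.
2. the rod's end is through the module's eye by 10 mm or more, the module still in the fingers (contact force between the fingers and module above 1 N and x of module_eye in the frame of rod between -0.008 and 0.008 m and z of module_eye in the frame of rod between -0.008 and 0.008 m and y of module_eye in the frame of rod between -0.005 and 0.075 m), for 0.2 s.
At the end, for the whole second after the job is handed in: the module hangs from the rod by its eye (the eye's centre within 8 mm of the rod's axis in the rod's x and z), its eye's centre not more than 18 mm from the collar's face (fin within 14 mm of the collar), released and at rest (under 40 mm/s and 0.6 rad/s) (x of module_eye in the frame of rod between -0.008 and 0.008 m and z of module_eye in the frame of rod between -0.008 and 0.008 m and y of module_eye in the frame of rod between -0.003 and 0.018 m and contact force between module and rod above 0.5 N and linear speed of module below 0.04 m/s and angular speed of module below 0.6 rad/s and contact force between module and the fingers below 0.1 N); the robot touches nothing.
It fails at once if the lamp arch is bumped (over 3 N) (contact force between anything else and lamp above 3 N).
It fails at once if the meter is moved by more than 20 mm (distance of meter from where it was at the start of the episode above 0.02 m).
It fails at once if the tape roll is moved by more than 20 mm (distance of tape from where it was at the start of the episode above 0.02 m).
It fails at once if the screwdriver is moved by more than 20 mm (distance of driver from where it was at the start of the episode above 0.02 m).
It also fails if it takes over 54 s, if anything falls off the work surface, if the arm or the gripper's body presses on something with over 40 N, if the wrist force passes 120 N, or if a joint passes its speed limit or range.

## Robot

A 6-joint arm with a two-finger parallel gripper is mounted at the origin on the work surface. World frame = base frame: x ahead of the robot, y to its left, z up, the work surface at z = 0. Lengths are in m, angles in rad, forces in N, time in s.
With the tool pointing down it reaches from about 0.375 to 0.75 m from the base axis. Payload 9 kg.
Tool frame: the origin (TCP) lies on the centre line of the jaws, within the pads' length; the fingertips stand r.tcp_to_tips ahead of it and the grasp point (between the pads) lies 8 mm behind it (r.tcp_to_tips is the distance from the TCP to the fingertips, in m); z points along the fingers, y is the line along which they close (so a half turn about z gives the same grasp; the last joint's range is limited). The gripper opens to 85 mm and grips with 20 to 120 N. Pads are 22 mm wide; open, the fingers measure 114 mm over their backs; the gripper's body (76 mm by 85 mm) begins 54 mm behind the grasp point. The pads swing forward as they close: fully open they stand 13 mm farther back than shut.
Start: joints at [1.036, 0.104, 0.097, 1.564, 0, 1.353], TCP at [0.187, 0.57, 0.242] pointing down, gripper open.
Joint ranges: [-2.99, 2.99], [-0.84, 1.86], [-1.1, 1.16], [-1.84, 2.11], [-1.51, 1.56], [-3.14, 3.14]. Speed limits (rad/s): [2.22, 2.22, 2.57, 3.14, 3.14, 3.14].

## Interface

Orientations are given as a rotation vector (axis times angle).
In Python, from cell import r, imaging, sign_off, nets gives the robot as it stands.
- The arm moves only by the shell command python3 -m creep 'ROWS' [FORCE]. ROWS is JSON, a list of rows, each an object of numbers: "ax", "ay", "az": the turn, a rotation vector about the tool's x, y, z in rad; "dx", "dy", "dz": the shift along the tool's x, y, z in mm; "gripper": the finger opening in mm, from 0 to 85.4. A call has 1 to 10 rows; each row shifts and turns the commanded pose from where the row before left it, along the tool's axes as they then stand; what a row does not reach is not made up. A row lasts 1/10 s, in which the tool goes at most 50 mm and 8.59 degrees, less where a joint would pass 70% of its speed; a pose out of reach is approached as far as the arm can. A call with a gripper value outside its range is refused whole. The fingers move at their own pace and stop on an object; FORCE is the grip in N (left out, the last holds). Time passes only in rows, so rows that do not move let the fingers close. It gives the time, the measured TCP pose, the force, the opening and the grip force at its end, in the units of the state.
- r.state(): the state, without advancing time (a new reading comes with each control period).
- imaging.read_camera(name): name is "scene" or "top" or "wrist"; returns the picture (480x640x3 uint8, blue, green, red); there is no depth.
- imaging.get_calibration(name): a dict with "intrinsics" (3x3 intrinsics, pixels), "view" (4x4, takes a point from world to camera coordinates); the wrist camera has in their place "hand_eye" (4x4, takes a point from camera to tool coordinates, whose origin is the TCP and whose axes are the flange's). Camera axes: x right, y down, z forward; pixel columns grow to the right and rows downward; lengths in m; the calibration is good to about 2 mm. A picture is of the moment at which its call begins: read the wrist's pose just before it. get_calibration takes no time and is no camera call.
- sign_off(): hands the job in; it is judged then, once.
Trained networks look in the newest picture that a camera, given by its name, has taken for a name from the list of things; names that differ only in an ending like _2 or _b are one class to them, and where a whole thing is asked for, a point or a joint stands for the part that bears it (a point fixed in the world has none). Each returns a list of dicts, best first, with "confidence" (0 to 1); they miss things now and then, are a little off and sometimes report something else, mostly with a low value. They report only what shows in the picture. A call takes as long as a camera call. They do not tell look-alikes from the thing itself.
- nets.look_for(camera, target): "centre" ([column, row] in pixels, amid what is visible of it).
The state is a dict: "t": time; "joints": joint angles; "qvel": joint speeds; "tau": joint torques, N m; "tool_pos": TCP position; "tool_rot": TCP orientation; "contact_force": force on the tool from outside, world axes, zero at the start; "ft_torque": the same for the moment, N m; "finger_gap": finger opening in m; "grip_force": force on a finger pad.
Only numpy, scipy, OpenCV 4.12 (cv2) and the standard library are available. Lean on these libraries where they do the work, as an engineer would, in place of code of your own. Each camera call takes 0.05 s, during which the arm holds its last target. There are 200 camera calls.

## Working session

There is one attempt and no reset: what is moved stays moved. The work goes in short steps, Python scripts to look and compute and a shell command to move; the robot and the scene stay as the last step left them, time stands still between calls to the robot, and variables do not carry over. Pictures are saved under pics/ and viewed, at most 11 in all, crops included, and the job is handed in when it is done.

```bash
ls; mkdir -p pics; python3 - <<'E'
from cell import r, imaging, nets
import cv2, numpy as np
np.set_printoptions(precision=4,suppress=True)
s=r.state(); print(s['t'],s['tool_pos'],s['tool_rot'],s['finger_gap'],r.tcp_to_tips)
for c in ['scene','top']:
    cv2.imwrite(f'pics/{c}0.png',imaging.read_camera(c)); k=imaging.get_calibration(c); print(c,np.array(k['intrinsics']),np.array(k['view']))
    for n in ['module','module_eye','mould','lamp','rod','rod_tip','meter']:
        print(n,[(np.round(d['centre'],1).tolist(),round(d['confidence'],2)) for d in nets.look_for(c,n)])
print(imaging.get_calibration('wrist'))
E
```

```text
pics
0.0 [0.1868 0.5699 0.2415] [-0.4955 -3.1018  0.0019] 0.08545703714529253 0.011
scene [[589.3907   0.     316.8525]
 [  0.     589.3907 241.6787]
 [  0.       0.       1.    ]] [[-0.642   0.7666  0.0135  0.3909]
 [ 0.6171  0.5271 -0.5842 -0.2172]
 [-0.455  -0.3668 -0.8115  1.8017]
 [ 0.      0.      0.      1.    ]]
module [([395.9, 405.4], 0.67), ([346.5, 324.0], 0.65), ([391.1, 304.4], 0.56), ([245.5, 313.9], 0.3)]
module_eye [([392.7, 302.4], 0.66), ([395.4, 405.6], 0.63), ([346.8, 323.6], 0.57)]
mould [([341.8, 333.6], 0.9), ([300.1, 161.8], 0.28)]
lamp [([351.1, 291.9], 0.67)]
rod [([240.3, 210.0], 0.52)]
rod_tip [([236.6, 210.1], 0.65)]
meter [([247.0, 313.3], 0.7)]
top [[595.2539   0.     325.6193]
 [  0.     595.2539 236.0468]
 [  0.       0.       1.    ]] [[-0.0144 -0.9999  0.0007 -0.0268]
 [-0.9907  0.0142 -0.135   0.5255]
 [ 0.135  -0.0027 -0.9908  1.5592]
 [ 0.      0.      0.      1.    ]]
module [([196.8, 174.2], 0.84), ([269.4, 196.8], 0.81), ([265.2, 253.1], 0.75)]
module_eye [([265.1, 249.8], 0.67), ([268.0, 194.2], 0.66), ([198.1, 172.5], 0.66), ([264.7, 182.7], 0.21)]
mould [([258.1, 195.1], 0.68), ([409.2, 189.7], 0.54)]
lamp [([267.0, 180.7], 0.7), ([259.1, 196.2], 0.47)]
rod [([416.0, 189.6], 0.54)]
rod_tip [([414.6, 190.8], 0.75)]
meter [([348.8, 155.2], 0.88), ([414.9, 189.2], 0.49)]
{'intrinsics': array([[400.7885,   0.    , 319.2394],
       [  0.    , 400.7885, 234.0587],
       [  0.    ,   0.    ,   1.    ]]), 'hand_eye': array([[-0.0009, -0.9612, -0.276 ,  0.0695],
       [ 1.    , -0.0006, -0.001 ,  0.0004],
       [ 0.0008, -0.276 ,  0.9612, -0.1329],
       [ 0.    ,  0.    ,  0.    ,  1.    ]])}
```

View pics/scene0.png

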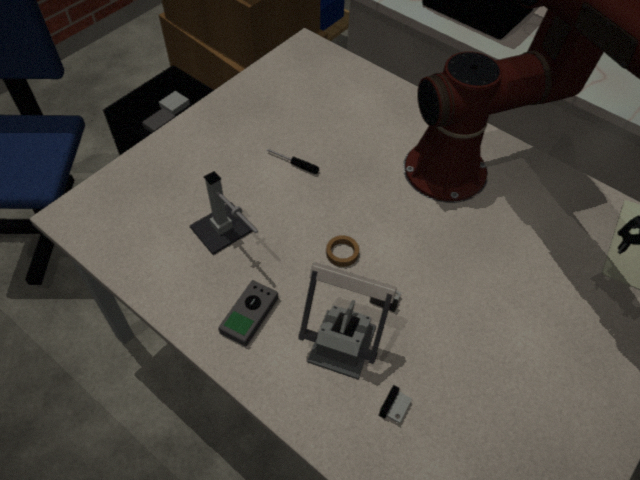

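View pics/top0.png

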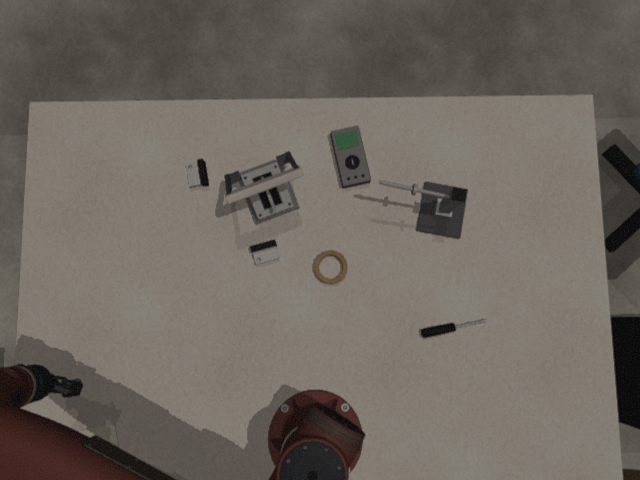

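The scene picture shows the mould and its lamp at about (342,333), the rod from the post (212,180) to its free tip (256,233) with the collar near (224,200), and two smaller modules on the table. The top picture shows the mould at (268,197), the rod tip at (380,183) and the collar at (415,189).

```bash
cat > h.py <<'E'
from cell import r, imaging, nets
import cv2, numpy as np
from scipy.spatial.transform import Rotation as R
from scipy.optimize import least_squares
np.set_printoptions(precision=4,suppress=True)
def cam(name,st=None):
    k=imaging.get_calibration(name); K=np.array(k['intrinsics'])
    if name!='wrist': return K,np.array(k['view'])
    T=np.eye(4); T[:3,:3]=R.from_rotvec(st['tool_rot']).as_matrix(); T[:3,3]=st['tool_pos']
    return K,np.linalg.inv(T@np.array(k['hand_eye']))
def proj(c,P):
    P=np.atleast_2d(P); q=(P@c[1][:3,:3].T+c[1][:3,3])@c[0].T; return q[:,:2]/q[:,2:]
def tri(obs):
    f=lambda p: np.concatenate([proj(c,p)[0]-u for c,u in obs])
    s=least_squares(f,[.5,0,.1]); return s.x,np.abs(s.fun).max()
def to_tool(st,pos,rot):   # pose delta expressed in current tool frame (mm, rotvec)
    A=R.from_rotvec(st['tool_rot']); return A.inv().apply(np.array(pos)-st['tool_pos'])*1000,(A.inv()*rot).as_rotvec()
E
python3 - <<'E'
from h import *
S,T=cam('scene'),cam('top')
for n,a,b in [('module',(346.5,324),(269.4,196.8)),('tip',(256,233),(380,183)),('collar',(224,200),(415,189)),('lamp bar L',(396,287),(226,199)),('lampbar R',(313,268),(302,173)),('posttop',(212,177),(460,192)),('tape',(342.5,250),(330,267)),('small',(396,405),(197,174)),('small2',(391,303),(264,252))]:
    print(n,*tri([(S,a),(T,b)]))
E
```

```text
module [0.6311 0.113  0.055 ] 0.5091930358042305
tip [ 0.636  -0.171   0.1812] 0.5817907037784948
collar [ 0.6225 -0.2653  0.2132] 7.386015097334564
lamp bar L [0.5852 0.1958 0.2578] 0.19265464498187157
lampbar R [0.6505 0.0199 0.2331] 0.12372917392048066
posttop [ 0.6008 -0.3556  0.2206] 0.4771116770920685
tape [ 0.444  -0.046   0.0167] 0.418834910920566
small [0.7047 0.3165 0.0176] 0.011304160269162367
small2 [ 0.4856  0.1405 -0.0034] 2.273198098854891
```

```bash
cat >> h.py <<'E'
def mouldT(o,yaw):
    Rm=R.from_euler('z',yaw)*R.from_euler('y',-np.pi/6); return np.array(o),Rm
FL=R.from_matrix(np.diag([-1.,1,-1]))
E
python3 - <<'E'
from h import *
o,Rm=mouldT([.652,.12,.058],np.radians(20.3)); st=r.state()
p=o+Rm.apply([-.11,0,.23]); d,a=to_tool(st,p,Rm*FL); print(p,np.linalg.norm(p[:2]),d,a,np.degrees(np.linalg.norm(a)))
E
```

```text
[0.4548 0.0471 0.2022] 0.45722434220663716 [-417.5045 -413.642    40.118 ] [-0.1755 -0.5035 -0.6556] 48.41726198910716
```

```bash
python3 -m creep '[{"dx":-30,"dy":-30,"dz":3},{"dx":-30,"dy":-30,"dz":3},{"dx":-30,"dy":-30,"dz":3},{"dx":-30,"dy":-30,"dz":3},{"dx":-30,"dy":-30,"dz":3},{"dx":-30,"dy":-30,"dz":3},{"dx":-30,"dy":-30,"dz":3},{"dx":-30,"dy":-30,"dz":3},{"dx":-30,"dy":-30,"dz":3},{"dx":-30,"dy":-30,"dz":3}]'
python3 -m creep '[{"dx":-30,"dy":-30,"dz":3},{"dx":-30,"dy":-30,"dz":3},{"dx":-30,"dy":-30,"dz":2},{"dx":-28,"dy":-24,"dz":2},{},{}]'
python3 - <<'E'
from h import *
o,Rm=mouldT([.652,.12,.058],np.radians(20.3)); st=r.state()
p=o+Rm.apply([-.11,0,.23]); print(st['t'],*to_tool(st,p,Rm*FL))
E
```

```text
0.8 [-417.5045 -413.642    40.118 ] [-0.1755 -0.5035 -0.6556]invalid input
invalid input
```

```bash
python3 -m creep '[{"ax":0,"ay":0,"az":0,"dx":-30,"dy":-30,"dz":3,"gripper":85}]'
```

```text
t: 0.9
tool_pos: [0.205, 0.534, 0.2384]
tool_rot: [-0.49, -3.102, -0.0]
contact_force: [1.2, 0.4, 1.0]
finger_gap: 0.0849
grip_force: 0.0
```

```bash
python3 -m creep '[{"ax":0,"ay":0,"az":0,"dx":-32,"dy":-32,"dz":3,"gripper":85},{"ax":0,"ay":0,"az":0,"dx":-32,"dy":-32,"dz":3,"gripper":85},{"ax":0,"ay":0,"az":0,"dx":-32,"dy":-32,"dz":3,"gripper":85},{"ax":0,"ay":0,"az":0,"dx":-32,"dy":-32,"dz":3,"gripper":85},{"ax":0,"ay":0,"az":0,"dx":-32,"dy":-32,"dz":3,"gripper":85},{"ax":0,"ay":0,"az":0,"dx":-32,"dy":-32,"dz":3,"gripper":85},{"ax":0,"ay":0,"az":0,"dx":-32,"dy":-32,"dz":3,"gripper":85},{"ax":0,"ay":0,"az":0,"dx":-32,"dy":-32,"dz":3,"gripper":85},{"ax":0,"ay":0,"az":0,"dx":-32,"dy":-32,"dz":3,"gripper":85},{"ax":0,"ay":0,"az":0,"dx":-32,"dy":-32,"dz":3,"gripper":85}]'
python3 - <<'E'
from h import *
o,Rm=mouldT([.652,.12,.058],np.radians(20.3)); st=r.state()
p=o+Rm.apply([-.11,0,.23]); print(st['t'],*to_tool(st,p,Rm*FL))
E
```

```text
t: 1.9
tool_pos: [0.4111, 0.1267, 0.2095]
tool_rot: [0.496, 3.101, 0.0]
contact_force: [0.1, 0.5, 0.6]
finger_gap: 0.0853
grip_force: 0.0
1.9 [-66.3559 -62.0952   7.3705] [-0.1756 -0.5024 -0.6556]
```

```bash
python3 -m creep '[{"ax":0,"ay":0,"az":0,"dx":-33,"dy":-31,"dz":4,"gripper":85},{"ax":0,"ay":0,"az":0,"dx":-33,"dy":-31,"dz":4,"gripper":85},{"ax":-0.025,"ay":-0.072,"az":-0.094,"dx":0,"dy":0,"dz":0,"gripper":85},{"ax":-0.025,"ay":-0.072,"az":-0.094,"dx":0,"dy":0,"dz":0,"gripper":85},{"ax":-0.025,"ay":-0.072,"az":-0.094,"dx":0,"dy":0,"dz":0,"gripper":85},{"ax":-0.025,"ay":-0.072,"az":-0.094,"dx":0,"dy":0,"dz":0,"gripper":85},{"ax":-0.025,"ay":-0.072,"az":-0.094,"dx":0,"dy":0,"dz":0,"gripper":85},{"ax":-0.025,"ay":-0.072,"az":-0.094,"dx":0,"dy":0,"dz":0,"gripper":85},{"ax":-0.025,"ay":-0.072,"az":-0.094,"dx":0,"dy":0,"dz":0,"gripper":85},{"ax":0,"ay":0,"az":0,"dx":0,"dy":0,"dz":0,"gripper":85}]'
python3 - <<'E'
from h import *
import json
o,Rm=mouldT([.652,.12,.058],np.radians(20.3)); st=r.state()
p=o+Rm.apply([-.11,0,.23]); print(st['t'],st['joints'],*to_tool(st,p,Rm*FL))
im=imaging.read_camera('wrist'); cv2.imwrite('pics/w1.png',im)
json.dump({k:list(map(float,st[k])) for k in('tool_pos','tool_rot')},open('w1.json','w'))
print([(d['centre'],d['confidence']) for d in nets.look_for('wrist','module_eye')])
E
```

```text
t: 2.9
tool_pos: [0.4936, 0.045, 0.2062]
tool_rot: [-0.478, 2.622, 0.145]
contact_force: [-0.6, 0.6, 0.3]
finger_gap: 0.0852
grip_force: 0.0
2.9 [-0.3824 -0.8407 -0.7894  1.2652  0.3357 -0.6821] [ 33.4156  15.6886 -12.6658] [ 0.0225 -0.039   0.0005]
[([330.1, 303.6], 0.93), ([424.8, 132.1], 0.69), ([432.9, 326.3], 0.61)]
```

View pics/w1.png

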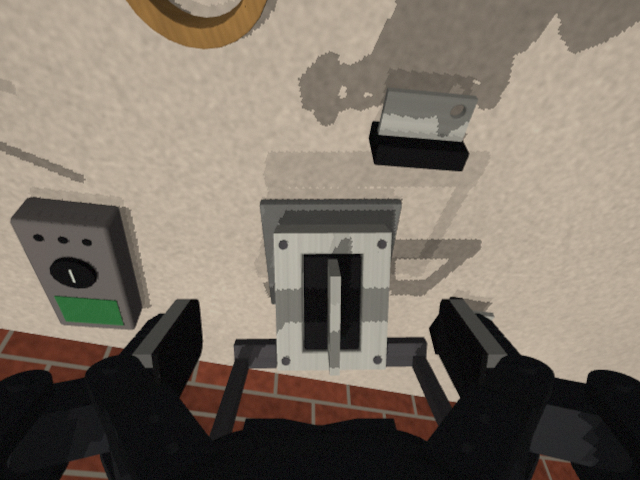

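Wrist view: the mould face runs from (275,232) to (387,370) and the cavity from (303,253) to (362,352). The fin is at column 335 with its lower end near the robot, and the lamp posts start at (240,350) and (410,350).

```bash
python3 - <<'E'
import cv2
im=cv2.imread('pics/w1.png')[190:385,250:415]
cv2.imwrite('pics/w1c.png',cv2.resize(cv2.convertScaleAbs(im,alpha=1.2,beta=25),None,fx=3,fy=3,interpolation=cv2.INTER_CUBIC))
E
```

```text
(no output)
```

View pics/w1c.png

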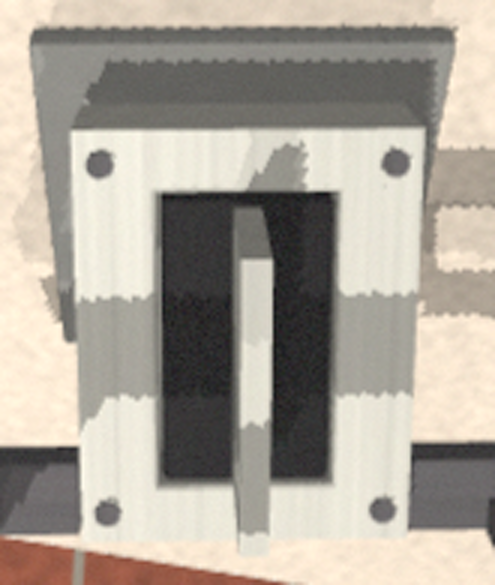

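```bash
cat >> h.py <<'E'
import json
def fitmould(views,free=False):
    # views: list of (cam, px array, model mm array)
    def f(v):
        o,Rm=mouldT(v[:3],v[3])
        return np.concatenate([(proj(c,o+Rm.apply(np.array(m)/1000))-u).ravel() for c,u,m in views])
    s=least_squares(f,[.652,.12,.058,.35]); return s.x,s.fun.reshape(-1,2)
E
python3 - <<'E'
from h import *
c=cam('wrist',json.load(open('w1.json')))
px=np.array([(72,128),(425,128),(80,537),(406,540),(160,192),(340,192),(333,483),(158,485)])/3+[250,190]-.33
m=[(-65,-50,34),(-65,50,34),(65,-50,34),(65,50,34),(-46.5,-26.5,34),(-46.5,26.5,34),(46.5,26.5,34),(46.5,-26.5,34)]
x,e=fitmould([(c,px,m)]); print(x,np.degrees(x[3])); print(e)
fp=np.array([(240,257),(274,257),(239,555),(268,555)])/3+[250,190]-.33
o,Rm=mouldT(x[:3],x[3]); fm=np.array([(-42,-4,78),(-42,4,78),(42,-4,78),(42,4,78)])/1000
print('fin',proj(c,o+Rm.apply(fm))-fp)
for n in ['top','scene']:
    print(n,proj(cam(n),o+Rm.apply(np.array([(52,95,197),(52,-95,197),(62,0,197)])/1000)))
E
```

```text
[0.6616 0.1233 0.0482 0.3453] 19.783673308978166
[[ 0.3888  0.131 ]
 [ 0.4562  0.2486]
 [ 0.4665  0.8875]
 [-0.2594 -1.0058]
 [-1.0437 -0.1977]
 [ 0.5593 -0.2238]
 [-0.5198  0.2044]
 [-0.0798 -0.0541]]
fin [[ 1.2173  0.4419]
 [ 0.4595  0.4214]
 [ 0.0645 -0.1014]
 [ 0.3202 -0.1872]]
top [[227.6121 202.5283]
 [303.6782 174.648 ]
 [264.3048 184.6958]]
scene [[396.614  288.0428]
 [313.8226 262.1067]
 [353.5496 276.8067]]
```

```bash
cat > mo.py <<'E'
from h import *
o,Rm=mouldT([.6616,.1233,.0482],.3453)
TR=Rm*R.from_euler('y',-np.radians(10))*FL
G=o+Rm.apply([-.020,-.0003,.052])
E
python3 - <<'E'
from mo import *
st=r.state(); print(Rm.inv().apply(st['tool_pos']-o)*1000)
print(*to_tool(st,G-.11*TR.as_matrix()[:,2],TR))
E
```

```text
[-81.0263 -16.0297 229.7939]
[-44.851   13.7349  68.046 ] [ 0.0262 -0.216   0.0028]
```

```bash
python3 -m creep '[{"ax":0.013,"ay":-0.108,"az":0.001,"dx":0,"dy":0,"dz":0,"gripper":50},{"ax":0.013,"ay":-0.108,"az":0.001,"dx":0,"dy":0,"dz":0,"gripper":50},{"ax":0,"ay":0,"az":0,"dx":0,"dy":0,"dz":0,"gripper":50}]'
python3 - <<'E'
from mo import *
st=r.state(); print(st['joints'],st['finger_gap'])
print(*to_tool(st,G-.11*TR.as_matrix()[:,2],TR))
E
```

```text
t: 3.3
tool_pos: [0.5458, 0.0342, 0.211]
tool_rot: [-0.446, 2.459, 0.192]
contact_force: [-0.4, 0.2, -0.8]
finger_gap: 0.0501
grip_force: 0.0
[-0.4384 -0.8405 -0.84    1.1023  0.4723 -0.682 ] 0.05010551076114303
[ 6.4211 42.4262 51.523 ] [ 0.0381 -0.0462 -0.0005]
```

```bash
python3 -m creep '[{"ax":0,"ay":0,"az":0,"dx":3,"dy":21,"dz":25,"gripper":50},{"ax":0,"ay":0,"az":0,"dx":3,"dy":21,"dz":25,"gripper":50},{"ax":0.038,"ay":-0.046,"az":0,"dx":0,"dy":0,"dz":0,"gripper":50},{"ax":0,"ay":0,"az":0,"dx":0,"dy":0,"dz":0,"gripper":50}]'
python3 - <<'E'
from mo import *
st=r.state(); print(st['joints'],st['finger_gap'])
print(*to_tool(st,G-.11*TR.as_matrix()[:,2],TR),*to_tool(st,G,TR))
E
```

```text
t: 3.7
tool_pos: [0.5698, 0.0846, 0.1685]
tool_rot: [-0.431, 2.43, 0.161]
contact_force: [-0.5, -0.2, 0.2]
finger_gap: 0.0499
grip_force: 0.0
[-0.2823 -0.8409 -0.9398  0.8968  0.3873 -0.5178] 0.04992921070617816
[11.9188  5.1352 -8.3513] [ 0.01   -0.0172  0.0024] [ 10.025    4.0326 101.6268] [ 0.01   -0.0172  0.0024]
```

```bash
sed -i 's/radians(10)/radians(4)/' mo.py; python3 - <<'E'
from mo import *
st=r.state(); print(Rm.inv().apply(st['tool_pos']-o)*1000)
print(*to_tool(st,G,TR)); print(TR.inv().apply(G-st['tool_pos'])*1000)
E
```

```text
[-26.0008  -5.3215 153.8997]
[ 10.025    4.0326 101.6268] [0.0099 0.0875 0.003 ]
[  1.122    5.0215 102.0701]
```

Rotate upright first, then centre and descend halfway.

```bash
python3 -m creep '[{"ax":0.01,"ay":0.0875,"az":0.003,"dx":0,"dy":0,"dz":0,"gripper":50},{"ax":0,"ay":0,"az":0,"dx":1,"dy":5,"dz":15,"gripper":50},{"ax":0,"ay":0,"az":0,"dx":0,"dy":0,"dz":15,"gripper":50},{"ax":0,"ay":0,"az":0,"dx":0,"dy":0,"dz":15,"gripper":50},{"ax":0,"ay":0,"az":0,"dx":0,"dy":0,"dz":0,"gripper":50}]'
python3 - <<'E'
from mo import *
st=r.state(); print(st['joints'])
print(*to_tool(st,G,TR)); print(Rm.inv().apply(st['tool_pos']-o)*1000)
E
```

```text
t: 4.2
tool_pos: [0.5909, 0.0961, 0.1303]
tool_rot: [-0.437, 2.518, 0.135]
contact_force: [-0.4, 0.3, -0.4]
finger_gap: 0.0497
grip_force: 0.0
[-0.2062 -0.6199 -0.8429  0.8281  0.2968 -0.4707]
[-0.6373  1.3194 57.1165] [ 0.0003 -0.0018 -0.0014]
[-24.5208  -1.6336 108.9405]
```

Within limits now. A wrist view confirms lateral centring while I descend.

```bash
python3 -m creep '[{"ax":0,"ay":0,"az":0,"dx":-0.6,"dy":1.3,"dz":9,"gripper":50},{"ax":0,"ay":0,"az":0,"dx":0,"dy":0,"dz":10,"gripper":50},{"ax":0,"ay":0,"az":0,"dx":0,"dy":0,"dz":10,"gripper":50},{"ax":0,"ay":0,"az":0,"dx":0,"dy":0,"dz":0,"gripper":50}]'
python3 - <<'E'
from mo import *
st=r.state(); print(*to_tool(st,G,TR)); print(Rm.inv().apply(st['tool_pos']-o)*1000)
cv2.imwrite('pics/w2.png',imaging.read_camera('wrist'))
E
```

```text
t: 4.6
tool_pos: [0.6068, 0.103, 0.1062]
tool_rot: [-0.438, 2.516, 0.134]
contact_force: [0.8, 0.1, -0.2]
finger_gap: 0.0501
grip_force: 0.0
[ 0.2946  0.235  27.4523] [-0.0001  0.0001 -0.0009]
[-21.623   -0.5329  79.4059]
```

View pics/w2.png

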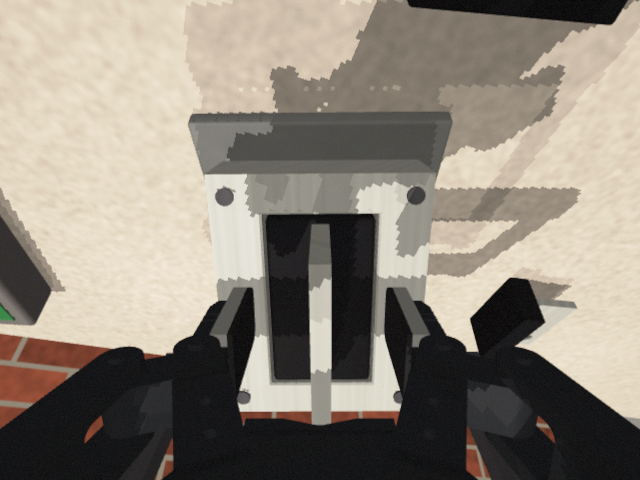

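The fin (column 320), the cavity and the jaws are all centred. Descend and grip.

```bash
python3 -m creep '[{"ax":0,"ay":0,"az":0,"dx":0,"dy":0,"dz":9,"gripper":50},{"ax":0,"ay":0,"az":0,"dx":0,"dy":0,"dz":9,"gripper":50},{"ax":0,"ay":0,"az":0,"dx":0,"dy":0,"dz":9,"gripper":30},{"ax":0,"ay":0,"az":0,"dx":0,"dy":0,"dz":0,"gripper":0},{"ax":0,"ay":0,"az":0,"dx":0,"dy":0,"dz":0,"gripper":0},{"ax":0,"ay":0,"az":0,"dx":0,"dy":0,"dz":0,"gripper":0},{"ax":0,"ay":0,"az":0,"dx":0,"dy":0,"dz":0,"gripper":0},{"ax":0,"ay":0,"az":0,"dx":0,"dy":0,"dz":0,"gripper":0}]' 70
python3 - <<'E'
from mo import *
st=r.state(); print(*to_tool(st,G,TR)); print(Rm.inv().apply(st['tool_pos']-o)*1000,st['contact_force'],st['grip_force'],st['finger_gap'])
print('mould z in tool, mm',TR.inv().apply(Rm.apply([0,0,10])))
E
```

```text
t: 5.45
tool_pos: [0.6213, 0.1079, 0.0854]
tool_rot: [-0.437, 2.514, 0.133]
contact_force: [-0.5, -0.2, -3.7]
finger_gap: 0.0071
grip_force: 68.0
[1.3008 0.5804 1.6786] [-0.001   0.0017 -0.0005]
[-18.8228  -0.8794  53.7679] [-0.4963 -0.2299 -3.6509] 68.0136251449585 0.0071170819740234105
mould z in tool, mm [-0.6976 -0.     -9.9756]
```

```bash
python3 -m creep '[{"ax":0,"ay":0,"az":0,"dx":-0.5,"dy":0,"dz":-6,"gripper":0},{"ax":0,"ay":0,"az":0,"dx":-0.5,"dy":0,"dz":-7,"gripper":0},{"ax":0,"ay":0,"az":0,"dx":-0.5,"dy":0,"dz":-7,"gripper":0},{"ax":0,"ay":0,"az":0,"dx":-0.5,"dy":0,"dz":-7,"gripper":0},{"ax":0,"ay":0,"az":0,"dx":-0.5,"dy":0,"dz":-7,"gripper":0},{"ax":0,"ay":0,"az":0,"dx":-0.5,"dy":0,"dz":-7,"gripper":0},{"ax":0,"ay":0,"az":0,"dx":-0.5,"dy":0,"dz":-7,"gripper":0},{"ax":0,"ay":0,"az":0,"dx":0,"dy":0,"dz":0,"gripper":0},{"ax":0,"ay":0,"az":0,"dx":0,"dy":0,"dz":0,"gripper":0},{"ax":0,"ay":0,"az":0,"dx":0,"dy":0,"dz":0,"gripper":0}]'
python3 - <<'E'
from mo import *
st=r.state(); print(*to_tool(st,G,TR)); print(Rm.inv().apply(st['tool_pos']-o)*1000,st['joints'])
E
```

```text
t: 6.45
tool_pos: [0.5987, 0.0999, 0.1268]
tool_rot: [-0.438, 2.514, 0.134]
contact_force: [0.1, -0.6, -3.5]
finger_gap: 0.0069
grip_force: 68.1
[ 4.7428  0.5158 49.4203] [-0.0008  0.0017 -0.0004]
[-18.7984  -0.7807 101.6332] [-0.1943 -0.5899 -0.8316  0.8025  0.2915 -0.4599]
```

```bash
cat > rod.py <<'E'
from mo import *
tip=np.array([.636,-.171,.1812]); yaw=-np.radians(10.8)   # refined below
def rodR(): return R.from_euler('z',yaw)*R.from_euler('x',np.radians(6))
eyeT=TR.inv().apply(Rm.apply(np.array([28+18.8,0,64-53.8])/1000))
modT=TR.inv()*Rm           # module orientation in tool
def target(y_eye,phi=34,dz=0,off=(0,0)):
    Rr=rodR(); col=tip-Rr.apply([0,.085,0])
    A=Rr*R.from_euler('y',-np.radians(phi))*modT.inv()
    eye=col+Rr.apply([off[0],y_eye,off[1]])
    return eye-A.apply(eyeT)+[0,0,dz],A
E
python3 -m creep '[{"ax":0,"ay":0,"az":0,"dx":8,"dy":-5,"dz":0,"gripper":0},{"ax":0,"ay":0,"az":0,"dx":7,"dy":-15,"dz":0,"gripper":0},{"ax":0,"ay":0,"az":0,"dx":0,"dy":-25,"dz":0,"gripper":0},{"ax":0,"ay":0,"az":0,"dx":0,"dy":-25,"dz":0,"gripper":0},{"ax":0,"ay":0,"az":0,"dx":0,"dy":-25,"dz":0,"gripper":0},{"ax":0,"ay":0,"az":0,"dx":0,"dy":-25,"dz":0,"gripper":0},{"ax":0,"ay":0,"az":0,"dx":0,"dy":-10,"dz":0,"gripper":0}]'
python3 - <<'E'
from rod import *
st=r.state(); print(Rm.inv().apply(st['tool_pos']-o)*1000,st['joints'],eyeT)
p,A=target(.125,34,.1); print(p,*to_tool(st,p,A)); print(A.inv().apply(p-st['tool_pos'])*1000)
E
```

```text
t: 7.15
tool_pos: [0.6312, -0.0291, 0.1183]
tool_rot: [-0.435, 2.515, 0.132]
contact_force: [-0.4, -0.4, -2.3]
finger_gap: 0.007
grip_force: 68.6
[ -34.3771 -133.1226  100.8279] [-0.4453 -0.4031 -0.7061  0.8219  0.408  -0.6942] [-0.0474  0.     -0.0069]
[ 0.6116 -0.1222  0.2509] [ -33.1373  -81.1809 -137.6291] [ 0.229  -0.0942  0.4897]
[ -85.8993  -80.6995 -112.8675]
```

```bash
python3 -m creep '[{"ax":0.0573,"ay":-0.0236,"az":0.1224,"dx":0,"dy":0,"dz":0,"gripper":0},{"ax":0.0573,"ay":-0.0236,"az":0.1224,"dx":0,"dy":0,"dz":0,"gripper":0},{"ax":0.0573,"ay":-0.0236,"az":0.1224,"dx":0,"dy":0,"dz":0,"gripper":0},{"ax":0.0573,"ay":-0.0236,"az":0.1224,"dx":0,"dy":0,"dz":0,"gripper":0},{"ax":0,"ay":0,"az":0,"dx":0,"dy":0,"dz":0,"gripper":0}]'
python3 - <<'E'
from rod import *
st=r.state(); print(st['joints'])
p,A=target(.125,34,.1); print(p,*to_tool(st,p,A))
E
```

```text
t: 7.65
tool_pos: [0.63, -0.025, 0.1175]
tool_rot: [0.275, 2.457, 0.051]
contact_force: [-0.7, 1.6, -3.0]
finger_gap: 0.0071
grip_force: 69.3
[-0.3276 -0.6144 -0.9061  0.6281  0.1699 -0.0472]
[ 0.6116 -0.1222  0.2509] [ -88.0127  -84.1893 -112.8882] [ 0.0022 -0.0009  0.0008]
```

```bash
python3 -m creep '[{"ax":0,"ay":0,"az":0,"dx":-22,"dy":-5,"dz":-28,"gripper":0},{"ax":0,"ay":0,"az":0,"dx":-22,"dy":-20,"dz":-28,"gripper":0},{"ax":0,"ay":0,"az":0,"dx":-22,"dy":-20,"dz":-28,"gripper":0},{"ax":0,"ay":0,"az":0,"dx":-22,"dy":-20,"dz":-28,"gripper":0},{"ax":0,"ay":0,"az":0,"dx":0,"dy":-19,"dz":0,"gripper":0},{"ax":0,"ay":0,"az":0,"dx":0,"dy":0,"dz":0,"gripper":0},{"ax":0,"ay":0,"az":0,"dx":0,"dy":0,"dz":0,"gripper":0}]'
python3 - <<'E'
from rod import *
st=r.state(); print(st['joints'])
p,A=target(.125,34,.1); print(p,*to_tool(st,p,A))
cv2.imwrite('pics/w3.png',imaging.read_camera('wrist'))
json.dump({k:list(map(float,st[k])) for k in('tool_pos','tool_rot')},open('w3.json','w'))
c=cam('wrist',st); print(proj(c,[tip,tip-rodR().apply([0,.085,0])]))
E
```

```text
t: 8.35
tool_pos: [0.6127, -0.1238, 0.2509]
tool_rot: [0.273, 2.458, 0.051]
contact_force: [-0.8, 0.2, -2.4]
finger_gap: 0.0072
grip_force: 69.4
[-0.5537 -0.6476 -0.6777  0.9342  0.3034 -0.237 ]
[ 0.6116 -0.1222  0.2509] [ 1.1232  1.3619 -0.7852] [ 0.0023 -0.0011  0.0026]
[[224.8602 225.9989]
 [ 62.257  225.6883]]
```

View pics/w3.png

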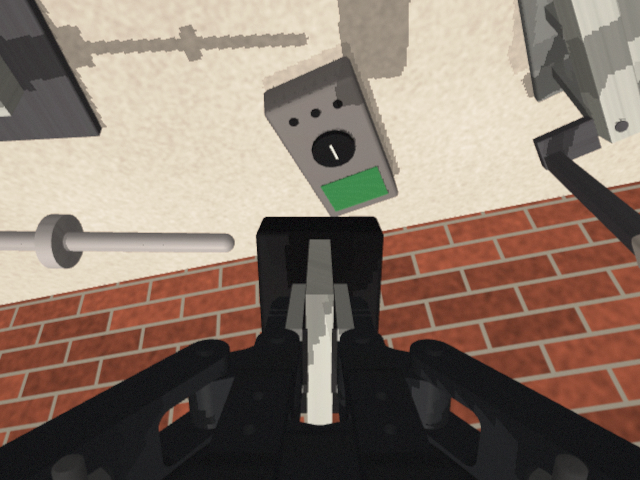

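Wrist view: the rod tip is at (235,243) and the collar's near face at about (67,241), with the module held upright in the fingers. Next I take a second, lower view to triangulate.

```bash
python3 -m creep '[{"ax":0,"ay":0,"az":0,"dx":0,"dy":20,"dz":0,"gripper":0},{"ax":0,"ay":0,"az":0,"dx":12.3,"dy":0,"dz":15.7,"gripper":0},{"ax":0,"ay":0,"az":0,"dx":12.3,"dy":0,"dz":15.7,"gripper":0},{"ax":0,"ay":0,"az":0,"dx":12.3,"dy":0,"dz":15.7,"gripper":0},{"ax":0,"ay":0,"az":0,"dx":0,"dy":0,"dz":0,"gripper":0},{"ax":0,"ay":0,"az":0,"dx":0,"dy":0,"dz":0,"gripper":0}]'
python3 - <<'E'
from rod import *
st=r.state()
a=cv2.imread('pics/w3.png')[200:280,20:270]; b=imaging.read_camera('wrist'); cv2.imwrite('pics/w4.png',b)
json.dump({k:list(map(float,st[k])) for k in('tool_pos','tool_rot')},open('w4.json','w'))
c=cam('wrist',st); print(proj(c,[tip,tip-rodR().apply([0,.085,0])]))
f=lambda i:cv2.resize(i,None,fx=3,fy=3,interpolation=cv2.INTER_CUBIC)
cv2.imwrite('pics/w34.png',np.vstack([f(a),f(b[180:280,0:250])]))
E
```

```text
t: 9.0
tool_pos: [0.6178, -0.0969, 0.194]
tool_rot: [0.272, 2.457, 0.051]
contact_force: [0.3, -0.7, -1.3]
finger_gap: 0.0076
grip_force: 69.3
[[157.2698 334.4957]
 [-38.0448 334.2212]]
```

View pics/w34.png

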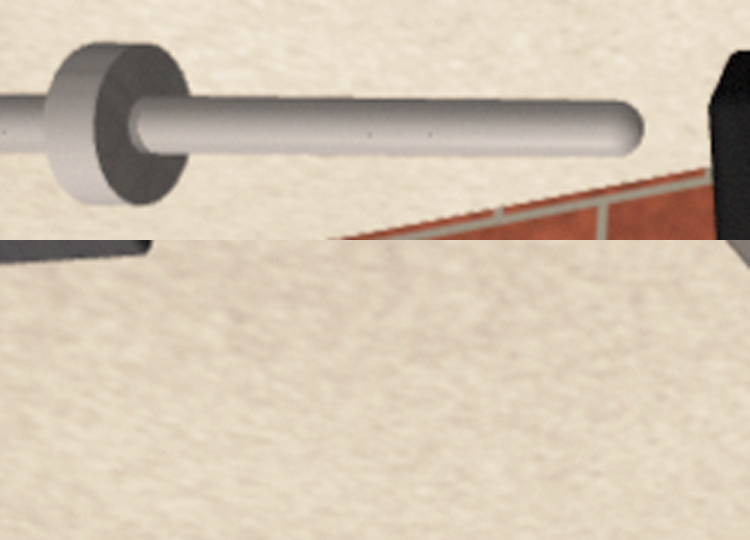

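In the first crop the collar's face centre is at pixel (67,241) and the tip at (234.3,242.3). The second crop was too high, so I take lower rows.

```bash
python3 - <<'E'
import cv2
b=cv2.imread('pics/w4.png')[290:400,0:260]
cv2.imwrite('pics/w4c.png',cv2.resize(cv2.convertScaleAbs(b,alpha=1.3,beta=20),None,fx=3,fy=3,interpolation=cv2.INTER_CUBIC))
E
```

```text
(no output)
```

View pics/w4c.png

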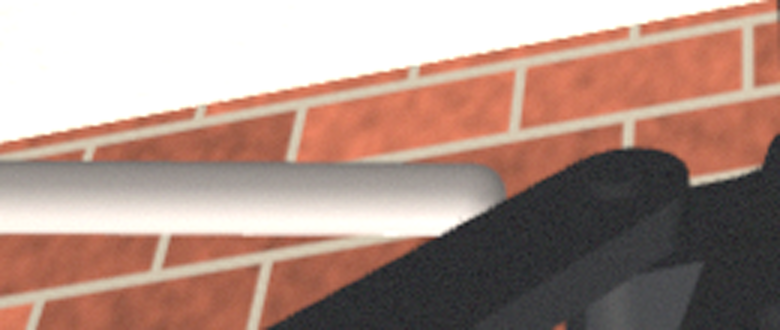

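```bash
python3 - <<'E'
from rod import *
W3,W4=[cam('wrist',json.load(open(f))) for f in('w3.json','w4.json')]; S,T=cam('scene'),cam('top')
def P(v,y,):
    Rr=R.from_euler('z',v[3])*R.from_euler('x',np.radians(6)); return v[:3]+Rr.apply([0,y-.085,0])
def f(v):
    l=proj(W4,[P(v,.085),P(v,.045)]); 
    row0=l[0,1]+(l[1,1]-l[0,1])*(0-l[0,0])/(l[1,0]-l[0,0])
    return np.concatenate([proj(W3,P(v,.085))[0]-[234.3,242.3],proj(W3,P(v,0))[0]-[67,241],l[0]-[168.7,356],[row0-355.7],
      .4*(proj(S,P(v,.085))[0]-[256,233]),.4*(proj(T,P(v,.085))[0]-[380,183])])
for drop in (0,4):
    s=least_squares(lambda v:f(v)[:len(f(v))-drop],[.64,-.17,.18,-.19]); print(s.x,np.degrees(s.x[3]));print(s.fun)
    c=cam('wrist',json.load(open('w3.json'))); 
    for y in (.085,0.02): print('depth',(W3[1][:3,:3]@P(s.x,y)+W3[1][:3,3])[2], (W4[1][:3,:3]@P(s.x,y)+W4[1][:3,3])[2])
E
```

```text
[ 0.6388 -0.1665  0.1909 -0.205 ] -11.744815781411141
[ 0.4164  0.054   0.7802 -0.5145 -1.0451  0.6026 -0.2456  0.352  -0.2207
 -0.4139 -0.9314]
depth 0.20596271274607977 0.17097996892816555
depth 0.2049843040098899 0.16997697355864191
[ 0.6389 -0.1665  0.1908 -0.2054] -11.766194491552278
[ 0.4281  0.0852  0.7904 -0.5184 -1.0173  0.6167 -0.2526]
depth 0.20599770200507653 0.17101496643741523
depth 0.20499981820408128 0.1699924887384406
```

```bash
sed -i 's/^tip=.*/tip=np.array([.6389,-.1665,.1908]); yaw=-np.radians(11.77)/' rod.py
cat > d.py <<'E'
from rod import *
import sys
a=[float(x) for x in sys.argv[1:]]
st=r.state(); Rr=rodR(); A=R.from_rotvec(st['tool_rot']); col=tip-Rr.apply([0,.085,0])
print('eye in rod mm',Rr.inv().apply(st['tool_pos']+A.apply(eyeT)-col)*1000,'q',st['joints'],'F rod',Rr.inv().apply(st['contact_force']))
p,B=target(a[0]/1000,a[1] if len(a)>1 else 34); print('delta',*to_tool(st,p,B)); print('rod -y 10mm in tool',B.inv().apply(Rr.apply([0,-10,0])),'x,z',B.inv().apply(Rr.apply([1,0,0])),B.inv().apply(Rr.apply([0,0,1])))
E
python3 d.py 120
```

```text
eye in rod mm [ -1.1509 149.2056  32.4894] q [-0.4939 -0.6596 -0.789   0.8179  0.2691 -0.1856] F rod [ 0.0073 -0.416  -2.6392]
delta [ 19.5449 -28.5414  25.9837] [ 0.0124 -0.0005  0.0161]
rod -y 10mm in tool [ -0. -10.   0.] x,z [-0.788   0.      0.6157] [-0.6157  0.     -0.788 ]
```

```bash
python3 -m creep '[{"ax":0.0124,"ay":0,"az":0.016,"dx":0,"dy":0,"dz":0,"gripper":0},{"ax":0,"ay":0,"az":0,"dx":9.5,"dy":0,"dz":13,"gripper":0},{"ax":0,"ay":0,"az":0,"dx":9.5,"dy":0,"dz":13,"gripper":0},{"ax":0,"ay":0,"az":0,"dx":0,"dy":-14,"dz":0,"gripper":0},{"ax":0,"ay":0,"az":0,"dx":0,"dy":-14,"dz":0,"gripper":0},{"ax":0,"ay":0,"az":0,"dx":0,"dy":0,"dz":0,"gripper":0},{"ax":0,"ay":0,"az":0,"dx":0,"dy":0,"dz":0,"gripper":0}]'
python3 d.py 102
```

```text
t: 9.75
tool_pos: [0.6143, -0.1223, 0.1605]
tool_rot: [0.301, 2.454, 0.041]
contact_force: [-0.5, 0.4, -2.8]
finger_gap: 0.0071
grip_force: 69.5
eye in rod mm [ -0.0401 119.7773   0.5154] q [-0.5404 -0.6397 -0.838   0.7565  0.2826 -0.2062] F rod [-0.5573 -0.0445 -2.8378]
delta [  0.2534 -17.8529   0.4572] [-0.0014 -0.     -0.0018]
rod -y 10mm in tool [ -0. -10.   0.] x,z [-0.788   0.      0.6157] [-0.6157  0.     -0.788 ]
```

```bash
python3 -m creep '[{"ax":0,"ay":0,"az":0,"dx":0.3,"dy":-8,"dz":0.4,"gripper":0},{"ax":0,"ay":0,"az":0,"dx":0,"dy":-8,"dz":0,"gripper":0},{"ax":0,"ay":0,"az":0,"dx":0,"dy":-6,"dz":0,"gripper":0},{"ax":0,"ay":0,"az":0,"dx":0,"dy":-5,"dz":0,"gripper":0},{"ax":0,"ay":0,"az":0,"dx":0,"dy":-5,"dz":0,"gripper":0},{"ax":0,"ay":0,"az":0,"dx":0,"dy":0,"dz":0,"gripper":0}]'
python3 d.py 76
python3 - <<'E'
from h import *
im=imaging.read_camera('scene'); f=lambda i:cv2.resize(i,None,fx=5,fy=5,interpolation=cv2.INTER_CUBIC)
cv2.imwrite('pics/s5.png',f(im[180:290,190:340]))
E
```

```text
t: 10.35
tool_pos: [0.6072, -0.1538, 0.1554]
tool_rot: [0.301, 2.455, 0.041]
contact_force: [0.8, 0.2, -2.1]
finger_gap: 0.0067
grip_force: 69.5
eye in rod mm [-0.4944 87.1381 -1.2419] q [-0.6109 -0.6193 -0.8311  0.7626  0.3227 -0.2671] F rod [ 0.7535  0.1717 -2.0946]
delta [ -1.1849 -11.2207  -0.5951] [-0.0012 -0.0014 -0.0019]
rod -y 10mm in tool [ -0. -10.   0.] x,z [-0.788   0.      0.6157] [-0.6157  0.     -0.788 ]
```

View pics/s5.png

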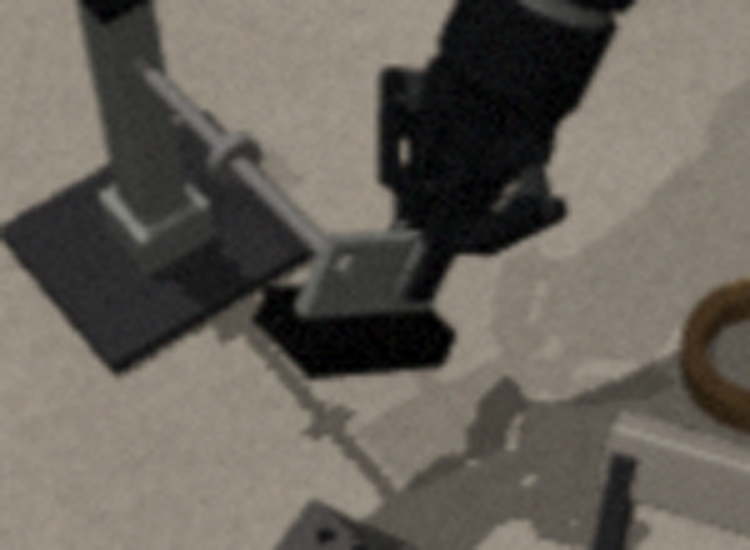

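The scene crop shows the rod's bright tip inside the eye at (345,262), and the contact force is only the module's weight. I continue with the small correction.

```bash
python3 -m creep '[{"ax":-0.001,"ay":-0.001,"az":-0.002,"dx":-1.2,"dy":0,"dz":-0.6,"gripper":0},{"ax":0,"ay":0,"az":0,"dx":0,"dy":-4,"dz":0,"gripper":0},{"ax":0,"ay":0,"az":0,"dx":0,"dy":-4,"dz":0,"gripper":0},{"ax":0,"ay":0,"az":0,"dx":0,"dy":-4,"dz":0,"gripper":0},{"ax":0,"ay":0,"az":0,"dx":0,"dy":-4,"dz":0,"gripper":0},{"ax":0,"ay":0,"az":0,"dx":0,"dy":0,"dz":0,"gripper":0}]'
python3 d.py 45
```

```text
t: 11.0
tool_pos: [0.6045, -0.1691, 0.1544]
tool_rot: [0.297, 2.455, 0.042]
contact_force: [5.3, 0.2, -7.0]
finger_gap: 0.0072
grip_force: 68.6
eye in rod mm [-0.044  71.7308 -0.5881] q [-0.6445 -0.6045 -0.8222  0.7664  0.3434 -0.2992] F rod [ 5.1768  0.5107 -7.0517]
delta [ -0.388  -26.7093  -0.4109] [ 0.0007 -0.001   0.0006]
rod -y 10mm in tool [ -0. -10.   0.] x,z [-0.788   0.      0.6157] [-0.6157  0.     -0.788 ]
```

Threaded. The rod now presses the eye towards +x and −z, so I relieve it by about 1 mm and keep sliding.

```bash
python3 -m creep '[{"ax":0,"ay":0,"az":0,"dx":-0.2,"dy":0,"dz":1.2,"gripper":0},{"ax":0,"ay":0,"az":0,"dx":0,"dy":-5,"dz":0,"gripper":0},{"ax":0,"ay":0,"az":0,"dx":0,"dy":-7,"dz":0,"gripper":0},{"ax":0,"ay":0,"az":0,"dx":0,"dy":-7,"dz":0,"gripper":0},{"ax":0,"ay":0,"az":0,"dx":0,"dy":-7,"dz":0,"gripper":0},{"ax":0,"ay":0,"az":0,"dx":0,"dy":0,"dz":0,"gripper":0}]'
python3 d.py 20
```

```text
t: 11.6
tool_pos: [0.6, -0.1956, 0.1515]
tool_rot: [0.298, 2.454, 0.041]
contact_force: [0.7, -0.1, -2.8]
finger_gap: 0.0072
grip_force: 69.5
eye in rod mm [ 0.9826 44.6933 -0.6922] q [-0.6978 -0.5735 -0.8052  0.7681  0.3715 -0.3457] F rod [ 0.7303 -0.2349 -2.7809]
delta [  0.3402 -24.7016  -1.12  ] [-0.0006 -0.0003 -0.0002]
rod -y 10mm in tool [ -0. -10.   0.] x,z [-0.788   0.      0.6157] [-0.6157  0.     -0.788 ]
```

```bash
python3 -m creep '[{"ax":0,"ay":0,"az":0,"dx":0,"dy":-6,"dz":0,"gripper":0},{"ax":0,"ay":0,"az":0,"dx":0,"dy":-6,"dz":0,"gripper":0},{"ax":0,"ay":0,"az":0,"dx":0,"dy":-6,"dz":0,"gripper":0},{"ax":0,"ay":0,"az":0,"dx":0,"dy":-6,"dz":0,"gripper":0},{"ax":0,"ay":0,"az":0,"dx":0,"dy":-5,"dz":0,"gripper":0},{"ax":0,"ay":0,"az":0,"dx":0,"dy":-4,"dz":0,"gripper":0},{"ax":0,"ay":0,"az":0,"dx":0,"dy":0,"dz":0,"gripper":0}]'
python3 d.py 7 40
```

```text
t: 12.3
tool_pos: [0.5935, -0.227, 0.1481]
tool_rot: [0.297, 2.454, 0.041]
contact_force: [-0.8, 0.6, -2.8]
finger_gap: 0.0073
grip_force: 69.6
eye in rod mm [ 1.0182 12.4084 -0.7264] q [-0.761  -0.5314 -0.7801  0.7733  0.4056 -0.4042] F rod [-0.8932  0.1161 -2.8652]
delta [-0.6286 -5.3935  3.7327] [-0.     -0.105   0.0003]
rod -y 10mm in tool [  0. -10.   0.] x,z [-0.7193 -0.      0.6947] [-0.6947 -0.     -0.7193]
```

```bash
python3 -m creep '[{"ax":0,"ay":0,"az":0,"dx":0,"dy":-4,"dz":0,"gripper":0},{"ax":0,"ay":-0.035,"az":0,"dx":0.2,"dy":0,"dz":1.6,"gripper":0},{"ax":0,"ay":-0.035,"az":0,"dx":0.2,"dy":0,"dz":1.6,"gripper":0},{"ax":0,"ay":-0.035,"az":0,"dx":0.2,"dy":0,"dz":1.6,"gripper":0},{"ax":0,"ay":0,"az":0,"dx":0,"dy":0,"dz":0,"gripper":0},{"ax":0,"ay":0,"az":0,"dx":0,"dy":0,"dz":0,"gripper":0}]'
python3 d.py 7 40
```

```text
t: 12.9
tool_pos: [0.5954, -0.2302, 0.1434]
tool_rot: [0.291, 2.351, 0.026]
contact_force: [5.2, 0.3, -6.1]
finger_gap: 0.0069
grip_force: 68.7
eye in rod mm [-0.2886  9.2244 -1.7629] q [-0.7882 -0.6346 -0.9069  0.654   0.4617 -0.3851] F rod [ 5.064   0.7168 -6.1785]
delta [-1.433  -2.1821 -1.045 ] [ 0.0007 -0.0005  0.001 ]
rod -y 10mm in tool [  0. -10.   0.] x,z [-0.7193 -0.      0.6947] [-0.6947 -0.     -0.7193]
```

```bash
python3 -m creep '[{"ax":0,"ay":0,"az":0,"dx":-0.5,"dy":0,"dz":1,"gripper":0},{"ax":0,"ay":0,"az":0,"dx":0,"dy":0,"dz":0,"gripper":0},{"ax":0,"ay":0,"az":0,"dx":0,"dy":0,"dz":0,"gripper":0}]'
python3 d.py 7 40
```

```text
t: 13.2
tool_pos: [0.5966, -0.2307, 0.1433]
tool_rot: [0.292, 2.35, 0.026]
contact_force: [-0.2, 0.1, -3.4]
finger_gap: 0.0072
grip_force: 69.3
eye in rod mm [ 0.9626  8.9906 -1.8369] q [-0.7868 -0.6294 -0.904   0.6509  0.4607 -0.3835] F rod [-0.2615 -0.3175 -3.3626]
delta [-0.5839 -1.9567 -1.9737] [ 0.0004 -0.0004  0.0008]
rod -y 10mm in tool [  0. -10.   0.] x,z [-0.7193 -0.      0.6947] [-0.6947 -0.     -0.7193]
```

```bash
python3 -m creep '[{"ax":0,"ay":0,"az":0,"dx":0.7,"dy":0,"dz":0.7,"gripper":0},{"ax":0,"ay":0,"az":0,"dx":0.4,"dy":0,"dz":0.4,"gripper":0},{"ax":0,"ay":0,"az":0,"dx":0,"dy":0,"dz":0,"gripper":0}]' 20
python3 d.py 7 40
```

```text
t: 13.5
tool_pos: [0.5965, -0.2305, 0.1416]
tool_rot: [0.292, 2.35, 0.026]
contact_force: [-0.4, -0.7, -2.9]
finger_gap: 0.0072
grip_force: 69.3
eye in rod mm [ 0.8287  8.9823 -3.574 ] q [-0.7867 -0.629  -0.907   0.6472  0.4607 -0.3832] F rod [-0.2971 -1.076  -2.7827]
delta [-1.886  -1.9549 -3.1394] [ 0.0004 -0.0002  0.0006]
rod -y 10mm in tool [  0. -10.   0.] x,z [-0.7193 -0.      0.6947] [-0.6947 -0.     -0.7193]
```

```bash
python3 -m creep '[{"ax":0,"ay":0,"az":0,"dx":0.6,"dy":0,"dz":0.6,"gripper":0},{"ax":0,"ay":0,"az":0,"dx":0,"dy":0,"dz":0,"gripper":0},{"ax":0,"ay":0,"az":0,"dx":0,"dy":0,"dz":0,"gripper":0}]' 20
python3 d.py 7 40
```

```text
t: 13.8
tool_pos: [0.5967, -0.2306, 0.1414]
tool_rot: [0.291, 2.349, 0.025]
contact_force: [-0.1, -0.3, -0.9]
finger_gap: 0.0071
grip_force: 69.6
eye in rod mm [ 1.0607  8.9314 -3.7855] q [-0.7865 -0.6287 -0.9078  0.6451  0.4607 -0.383 ] F rod [-0.0155 -0.4473 -0.8324]
delta [-1.8622 -1.8837 -3.4918] [0.0002 0.0007 0.0011]
rod -y 10mm in tool [  0. -10.   0.] x,z [-0.7193 -0.      0.6947] [-0.6947 -0.     -0.7193]
```

The rod is now taking the weight, so I release.

```bash
python3 -m creep '[{"ax":0,"ay":0,"az":0,"dx":0,"dy":0,"dz":0,"gripper":10},{"ax":0,"ay":0,"az":0,"dx":0,"dy":0,"dz":0,"gripper":14},{"ax":0,"ay":0,"az":0,"dx":0,"dy":0,"dz":0,"gripper":20},{"ax":0,"ay":0,"az":0,"dx":0,"dy":0,"dz":0,"gripper":34},{"ax":0,"ay":0,"az":0,"dx":0,"dy":0,"dz":0,"gripper":34},{"ax":0,"ay":0,"az":0,"dx":0,"dy":0,"dz":0,"gripper":34}]'
python3 d.py 7 40; python3 - <<'E'
from h import *
st=r.state()
w=imaging.read_camera('wrist'); s=imaging.read_camera('scene')[180:270,190:310]
cv2.imwrite('pics/w6.png',np.hstack([cv2.resize(w,(400,300)),cv2.resize(s,(400,300),interpolation=cv2.INTER_CUBIC)]))
E
```

```text
t: 14.4
tool_pos: [0.5965, -0.2304, 0.1409]
tool_rot: [0.291, 2.35, 0.026]
contact_force: [0.1, -0.9, -0.0]
finger_gap: 0.0343
grip_force: 0.0
eye in rod mm [ 0.8656  9.0181 -4.2823] q [-0.7865 -0.6285 -0.9081  0.6453  0.4606 -0.383 ] F rod [ 0.2691 -0.8146  0.0572]
delta [-2.3505 -1.9848 -3.6826] [ 0.0005 -0.      0.0008]
rod -y 10mm in tool [  0. -10.   0.] x,z [-0.7193 -0.      0.6947] [-0.6947 -0.     -0.7193]
```

View pics/w6.png

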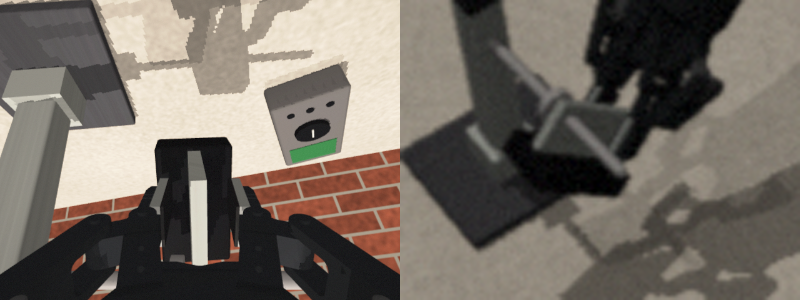

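The module hangs by its eye next to the collar, with the fin free between the open pads. I retract along the fingers.

```bash
python3 -m creep '[{"ax":0,"ay":0,"az":0,"dx":0,"dy":0,"dz":-6,"gripper":34},{"ax":0,"ay":0,"az":0,"dx":0,"dy":0,"dz":-10,"gripper":34},{"ax":0,"ay":0,"az":0,"dx":0,"dy":0,"dz":-10,"gripper":34},{"ax":0,"ay":0,"az":0,"dx":0,"dy":0,"dz":-10,"gripper":34},{"ax":0,"ay":0,"az":0,"dx":0,"dy":0,"dz":-10,"gripper":34},{"ax":0,"ay":0,"az":0,"dx":0,"dy":0,"dz":0,"gripper":34}]'
python3 d.py 7 40
```

```text
t: 15.1
tool_pos: [0.5645, -0.2278, 0.1756]
tool_rot: [0.291, 2.348, 0.023]
contact_force: [-0.1, -0.4, -0.3]
finger_gap: 0.0341
grip_force: 0.0
eye in rod mm [-31.1193   8.6886  30.7327] q [-0.8386 -0.7781 -0.9325  0.7895  0.4913 -0.4298] F rod [-0.0315 -0.4607 -0.2759]
delta [-0.9312 -1.579  43.6313] [-0.0007  0.002   0.0016]
rod -y 10mm in tool [  0. -10.   0.] x,z [-0.7193 -0.      0.6947] [-0.6947 -0.     -0.7193]
```

```bash
python3 -m creep '[{"ax":0,"ay":0,"az":0,"dx":-10,"dy":0,"dz":-14,"gripper":34},{"ax":0,"ay":0,"az":0,"dx":-14,"dy":0,"dz":-15,"gripper":34},{"ax":0,"ay":0,"az":0,"dx":-14,"dy":0,"dz":-15,"gripper":34},{"ax":0,"ay":0,"az":0,"dx":-14,"dy":0,"dz":-15,"gripper":34},{"ax":0,"ay":0,"az":0,"dx":0,"dy":0,"dz":0,"gripper":34},{"ax":0,"ay":0,"az":0,"dx":0,"dy":0,"dz":0,"gripper":34},{"ax":0,"ay":0,"az":0,"dx":0,"dy":0,"dz":0,"gripper":34},{"ax":0,"ay":0,"az":0,"dx":0,"dy":0,"dz":0,"gripper":34},{"ax":0,"ay":0,"az":0,"dx":0,"dy":0,"dz":0,"gripper":34},{"ax":0,"ay":0,"az":0,"dx":0,"dy":0,"dz":0,"gripper":34}]'
python3 - <<'E'
from rod import *
st=r.state(); w=imaging.read_camera('wrist'); s=imaging.read_camera('scene')[180:270,190:310]
c=cam('wrist',st); Rr=rodR(); col=tip-Rr.apply([0,.085,0])
print('px collar face, y=18, tip',proj(c,[col,col+Rr.apply([0,.018,0]),tip]),st['qvel'])
cv2.imwrite('pics/w7.png',np.hstack([cv2.resize(w,(480,360)),cv2.resize(s,(320,360),interpolation=cv2.INTER_CUBIC)]))
E
```

```text
t: 16.1
tool_pos: [0.5593, -0.2344, 0.2514]
tool_rot: [0.292, 2.351, 0.026]
contact_force: [0.3, 0.2, -0.6]
finger_gap: 0.0344
grip_force: 0.0
px collar face, y=18, tip [[303.493  237.5487]
 [334.0865 237.56  ]
 [447.9763 237.6021]] [ 0.0001 -0.0014  0.0067 -0.0001 -0.0003 -0.001 ]
```

View pics/w7.png

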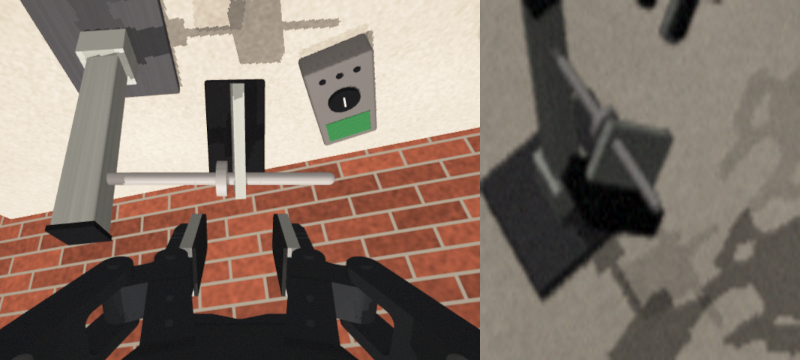

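The module hangs on the rod with its fin at column 317, against the collar face at 304 — about 8 mm from the collar. The gripper is well clear, so I hand in.

```bash
python3 -c "
from cell import sign_off
print(sign_off())"
```

```text
the job is handed in; nothing more can be done
None
```

The module is out of its mould and hangs on its own from the rod, its eye about 8 mm from the collar in the last picture. The gripper was clear of it, no contact with the lamp, meter, tape or screwdriver showed on the way, and I handed the job in at about 16 s; no verdict came back.

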